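Ready three mower knives and find the hand of the head knob's thread

TASK

The brush-cutter head in the vice is to get three fresh knives: first square up the three loose flat knives in one pile lying flat on the board, edges flush and pivot holes over one another, and let go of it. Then take the ribbed knob off the head: nobody knows whether its thread is left- or right-handed, so try it one way and, if it does not give, the other, unscrew it the way that gives and lift it off. Finish while still holding the knob in the gripper, about 10 cm above its seat, with the pile still square and the other things on the board left where they are.

Things in the scene. Friction and masses are not known exactly. Their poses are not given: they have to be found in the camera images.
- knife1_mid (a point): centre of one of three identical fresh steel mower knives, flat bars 95 x 32 x 6 mm (130 g), lying flat on the board well apart; x along its length towards the end with the pivot hole, z up
- knife1_hole (a point): the same knife's 12 mm pivot hole: its centre, 36 mm from the knife's centre towards the +x end
- knife2_mid (a point): centre of one of three identical fresh steel mower knives, flat bars 95 x 32 x 6 mm (130 g), lying flat on the board well apart; x along its length towards the end with the pivot hole, z up
- knife2_hole (a point): the same knife's 12 mm pivot hole: its centre, 36 mm from the knife's centre towards the +x end
- knife3_mid (a point): centre of one of three identical fresh steel mower knives, flat bars 95 x 32 x 6 mm (130 g), lying flat on the board well apart; x along its length towards the end with the pivot hole, z up
- knife3_hole (a point): the same knife's 12 mm pivot hole: its centre, 36 mm from the knife's centre towards the +x end
- knob_mid (a point): centre, half-way up, of the black ribbed plastic knob on top of the cutting head: 46 mm diameter, 36 mm high, 60 g, upright (z up), screwed home at the start; its x axis turns with it and shows how far it has turned
- bolt_top (a point): top of the fixed bolt inside the knob, 24 mm above the seat, 27 mm over its coarse three-start lug thread (as on a jar lid). Left- or right-handed: it cannot be seen. The loosening way the knob runs freely at one height, lifts straight off once turned 42 to 75 degrees (aim at 58), stops near 80. The other way it stops hard within 9 degrees and fingers slip on it
- seat (a point): centre of the steel washer (56 mm diameter) on which the knob's foot stands, 175 mm above the board, axes as the world's. Around it, 1 mm lower, is a round cover of 104 mm diameter, with three worn knives reaching to 110 mm from the axis, 156 to 162 mm above the board. Head and vice are fixed and do not turn
- saucer: brown clay saucer with a few bolts in it, 120 mm diameter, 22 mm high; a bystander; origin under its centre
- trowel: steel pointing trowel with a wooden handle, 300 mm long, blade 84 mm wide along +x, handle up to 65 mm high; a bystander; origin on the board near the blade's heel
- jar: green plastic twist-cap jar, 80 mm diameter, 120 mm high; a bystander; origin under its centre
- cup: stainless measuring cup lying on its side, 70 mm diameter, 60 mm deep, with a flat 110 mm handle along its +y; a bystander; origin on the board under the cup's middle
- spanner: steel spanner, 180 mm long along its x, lying flat at the left; a bystander; origin under its middle
- tin: aluminium grease tin, 72 mm diameter, 85 mm high; a bystander; origin under its centre
Mind the look-alikes: they are no part of the job. What is shaped like the part that bears knife3_mid but black is not meant. Leave any orange look-alike of the part that bears knife2_mid alone.

How it is judged:
By the outcome, as a careful person would: the job done as asked, in the order asked, and still so for the second after the job is handed in, while the arm keeps its last pose, push and grip.
It also fails if it takes over 67 s, if anything falls off the work surface, if the arm or the gripper's body presses on something with over 40 N, if the wrist force passes 120 N, or if a joint passes its speed limit or range.

ROBOT

A 6-joint arm with a two-finger parallel gripper is mounted at the origin on the work surface. World frame = base frame: x ahead of the robot, y to its left, z up, the work surface at z = 0. Lengths are in mm, angles in rad, forces in N, time in s.
With the tool pointing down it reaches from about 300 to 875 mm from the base axis. Payload 4.2 kg.
Tool frame: the origin (TCP) lies at the very end of the fingers, on their centre line; the grasp point (between the pads) lies 19 mm behind it; z points along the fingers, y is the line along which they close (so a half turn about z gives the same grasp; the last joint's range is limited). The gripper opens to 85 mm and grips with 20 to 120 N. Pads are 22 mm wide; open, the fingers measure 114 mm over their backs; the gripper's body (76 mm by 85 mm) begins 54 mm behind the grasp point. The pads swing forward as they close: fully open they stand 13 mm farther back than shut.
Start: joints at [1.178, 0.32, 1.565, -0, 1.257, -0.02], TCP at [209.433, 535.52, 207.438] pointing down, gripper open.
Joint ranges: [-3.11, 3.11], [-0.84, 2.01], [0.21, 2.61], [-1.34, 4.49], [0.05, 2.63], [-2.56, 2.56]. Speed limits (rad/s): [2.57, 2.57, 3.14, 3.14, 3.14, 3.14].

INTERFACE

Orientations are given as a 3x3 rotation matrix whose columns are the frame's x, y, z axes.
In Python, from station import readout, viewer, order gives the robot as it stands.
- The arm moves only by the tool step_arm, never from a script. Its arguments are lists of equal length, an entry for each row: "offset": the shift along the tool's x, y, z in cm, a list of three; "delta_rot": the turn, a rotation vector about the tool's x, y, z in degrees, a list of three; "gripper": the opening, from 0 (shut) to 1 (fully open). In form: {"offset": [[dx, dy, dz], ...], "delta_rot": [[ax, ay, az], ...], "gripper": [gripper, ...]}. A call has 1 to 5 rows; each row shifts and turns the commanded pose from where the row before left it, along the tool's axes as they then stand; what a row does not reach is not made up. A row lasts 1/10 s, in which the tool goes at most 50 mm and 8.59 degrees, less where a joint would pass 70% of its speed; a pose out of reach is approached as far as the arm can. A call is refused whole if a number of a shift passes 5 or a number of a turn 8.59, either way. A call with a gripper value outside its range is refused whole. The fingers move at their own pace and stop on an object; "squeeze" is the grip in N (left out, the last holds). Time passes only in rows, so rows that do not move let the fingers close. It gives the time, the measured TCP pose, the force, the opening and the grip force at its end, in the units of the state.
- readout.read_state(): the state, without advancing time (a new reading comes with each control period).
- viewer.capture(name): name is "scene" or "top" or "wrist"; returns the picture (420x560x3 uint8, blue, green, red); there is no depth.
- viewer.camera_info(name): a dict with "K" (3x3 intrinsics, pixels), "position" and "attitude" of the camera in the world. Camera axes: x right, y down, z forward; pixel columns grow to the right and rows downward; lengths in mm; the calibration is good to about 2 mm. A picture is of the moment at which its call begins: read the wrist's pose just before it. camera_info takes no time and is no camera call; for the wrist camera it gives the pose at the moment of the call.
- order.close_job(): hands the job in; it is judged then, once.
The state is a dict: "time_s": time; "qpos": joint angles; "dq": joint speeds; "joint_efforts": joint torques, N m; "ee_pos": TCP position; "tcp_rot": TCP orientation; "force": force on the tool from outside, world axes, zero at the start; "wrist_torque": the same for the moment, N m; "finger_gap": finger opening in mm; "grasp_force": force on a finger pad.
Only numpy, scipy, OpenCV 4.12 (cv2) and the standard library are available. Lean on these libraries where they do the work, as an engineer would, in place of code of your own. Each camera call takes 0.05 s, during which the arm holds its last target. There are 200 camera calls.

## Working session

There is one attempt and no reset: what is moved stays moved. The work goes in short steps, Python scripts to look and compute and a tool call to move; the robot and the scene stay as the last step left them, time stands still between calls to the robot, and variables do not carry over. Pictures are saved under pics/ and viewed, at most 10 in all, crops included, and the job is handed in when it is done.

Besides the shell and the picture viewer there is one more tool, called after ">>>" as name(argument=value, ...) on one line, values as JSON. step_arm: Moves the arm, as the interface text tells. Its arguments: {"type":"object","properties":{"offset":{"type":"array"},"delta_rot":{"type":"array"},"gripper":{"type":"array"},"squeeze":{"type":"number"}},"required":["offset","delta_rot","gripper"]}

```bash
ls; mkdir -p pics
python3 - <<'E'
from station import readout, viewer
import cv2, numpy as np
s=readout.read_state(); print(s)
a=viewer.capture("top"); b=viewer.capture("scene")
cv2.imwrite("pics/top0.png",a); cv2.imwrite("pics/scene0.png",b)
for n in ("top","scene","wrist"): print(n,viewer.camera_info(n))
E
```

```text
pics
{'time_s': 0.0, 'qpos': array([ 1.17804853e+00,  3.20301191e-01,  1.56568342e+00,  1.07786388e-05,
        1.25736092e+00, -1.99676629e-02]), 'dq': array([-0.00104145, -0.00133663,  0.00045734,  0.0015676 ,  0.00010886,
        0.00064209]), 'joint_efforts': array([ 1.85260960e-04, -4.15534043e+01, -2.34160745e+01,  2.04312846e-04,
        8.06572381e-03,  5.41409051e-06]), 'ee_pos': array([209.20228111, 535.04598144, 206.57523709]), 'tcp_rot': array([[-9.31317175e-01,  3.64208535e-01, -6.80346125e-04],
       [ 3.64209168e-01,  9.31315775e-01, -1.61548400e-03],
       [ 4.52440171e-05, -1.75231629e-03, -9.99998464e-01]]), 'force': array([ 0.11686245, -0.33920195, -0.14595653]), 'wrist_torque': array([-0.00175269,  0.01570668,  0.03150425]), 'grasp_force': 0.0, 'finger_gap': 84.99828427018353}
top {'K': array([[491.86191261,   0.        , 286.25286786],
       [  0.        , 491.86191261, 203.35089298],
       [  0.        ,   0.        ,   1.        ]]), 'position': array([ 442.32282903,   92.61708922, 1414.12714619]), 'attitude': array([[ 0.01629236, -0.9981603 ,  0.05840017],
[... 213 characters left out ...]
       [  0.        ,   0.        ,   1.        ]]), 'position': array([1048.06631423, -624.18390322,  814.50722752]), 'attitude': array([[ 0.82238373,  0.33605954, -0.45907406],
       [ 0.56893241, -0.48712708,  0.6625882 ],
       [-0.00095831, -0.80608386, -0.59180055]])}
wrist {'K': array([[343.20295816,   0.        , 280.66700532],
       [  0.        , 343.20295816, 209.82746507],
       [  0.        ,   0.        ,   1.        ]]), 'position': array([147.88847868, 557.47428881, 374.1462893 ]), 'attitude': array([[ 3.63542773e-01,  8.99993185e-01,  2.40518023e-01],
       [ 9.31577291e-01, -3.51041068e-01, -9.45194147e-02],
       [-6.35125260e-04,  2.58422979e-01, -9.66031656e-01]])}
```

View pics/top0.png

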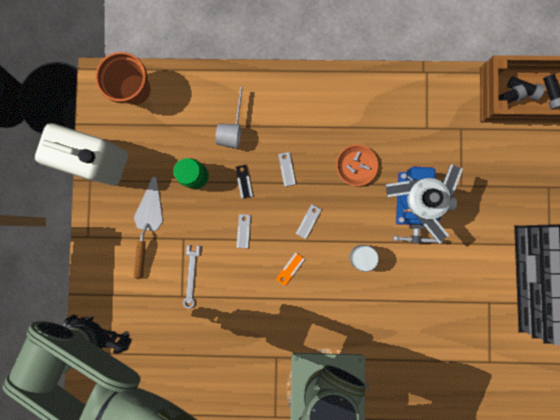

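View pics/scene0.png

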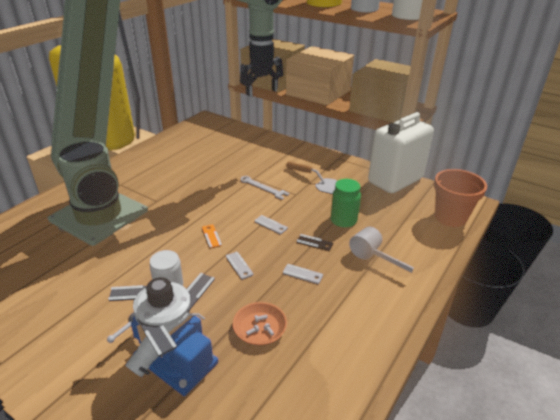

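Top view: the three steel knives are at (287,169), (308,221) and (243,231). The look-alikes are black at (244,182) and orange at (290,269), and the knob is at (432,198) on the vice. The steel ones fit the "fresh steel knives" description. I'll measure them and confirm in a crop.

```bash
cat > h.py <<'E'
import numpy as np, cv2
from station import readout, viewer
def ray(ci,uv,z):
    R=np.array(ci["attitude"]);d=R@np.linalg.inv(ci["K"])@np.array([uv[0],uv[1],1.]);p=np.array(ci["position"])
    return p+d*(z-p[2])/d[2]
def proj(ci,P):
    q=np.array(ci["K"])@(np.array(ci["attitude"]).T@(np.array(P)-ci["position"]));return q[:2]/q[2]
def knives(img,ci,z,amin,amax,vmin=120,smax=45):
    """steel bars: returns list of (mid, len, wid, angle deg towards hole, hole) in world"""
    hsv=cv2.cvtColor(img,cv2.COLOR_BGR2HSV)
    m=((hsv[...,1]<smax)&(hsv[...,2]>vmin)).astype(np.uint8)
    out=[]
    cs,hi=cv2.findContours(m,cv2.RETR_CCOMP,cv2.CHAIN_APPROX_NONE)
    for i,c in enumerate(cs):
        if hi[0][i][3]>=0 or not amin<cv2.contourArea(c)<amax: continue
        W=np.array([ray(ci,p[0],z)[:2] for p in c],np.float32)
        (x,y),(w,h),a=cv2.minAreaRect(W)
        if w<h: w,h,a=h,w,a+90
        ks=[j for j in range(len(cs)) if hi[0][j][3]==i]
        H=None
        if ks:
            j=max(ks,key=lambda j:len(cs[j])); H=ray(ci,cs[j][:,0].mean(0),z)[:2]
            if (H-[x,y])@[np.cos(np.radians(a)),np.sin(np.radians(a))]<0: a+=180
        out.append((np.round([x,y],1),round(w,1),round(h,1),round((a+180)%360-180,1),H,c[:,0].mean(0).round()))
    return out
E
python3 - <<'E'
from h import *
a=cv2.imread("pics/top0.png"); ci=viewer.camera_info("top")
for k in knives(a,ci,6,150,800): print(k)
print(ray(ci,(432,198),211), ray(ci,(429,197),174))
cv2.imwrite("pics/crop0.png",cv2.resize(a[140:300,180:340],None,fx=3.7,fy=3.7,interpolation=cv2.INTER_CUBIC))
E
```

```text
(array([-62.5, 563. ]), 147.5, 55.1, 91.4, array([-54.1361244 , 614.66625393]), array([125., 413.]))
(array([-48.4, 842.1]), 186.2, 14.5, -124.0, array([-81.84861651, 793.18266018]), array([ 30., 402.]))
(array([ 351.5, -568.2]), 75.6, 24.2, 1.9, None, array([531., 268.]))
(array([ 370.8, -634.5]), 56.7, 25.1, 179.1, None, array([555., 262.]))
(array([374. , -99.6]), 79.4, 70.7, 91.0, None, array([364., 258.]))
(array([312.6, 392.4]), 175.9, 34.9, 177.6, array([234.56984054, 398.64810678]), array([191., 273.]))
(array([ 438.1, -633.3]), 56.4, 25.0, 1.0, None, array([554., 238.]))
(array([443.6, 245.6]), 93.6, 33.3, -2.9, array([479.57447971, 244.26889885]), array([243., 231.]))
(array([474.4,  59.4]), 95.2, 34.0, -27.5, array([505.98109862,  43.11548234]), array([308., 221.]))
(array([488. , 523.6]), 143.3, 79.7, 9.9, None, array([148., 215.]))
(array([624.7, 124.1]), 95.2, 34.1, 10.8, array([659.99927115, 132.25961133]), array([287., 169.]))
(array([779. , 295.6]), 172.5, 61.9, 174.6, None, array([233., 120.]))
[ 531.1318667  -235.80167901  211.        ] [ 536.27093103 -238.41234029  174.        ]
```

View pics/crop0.png

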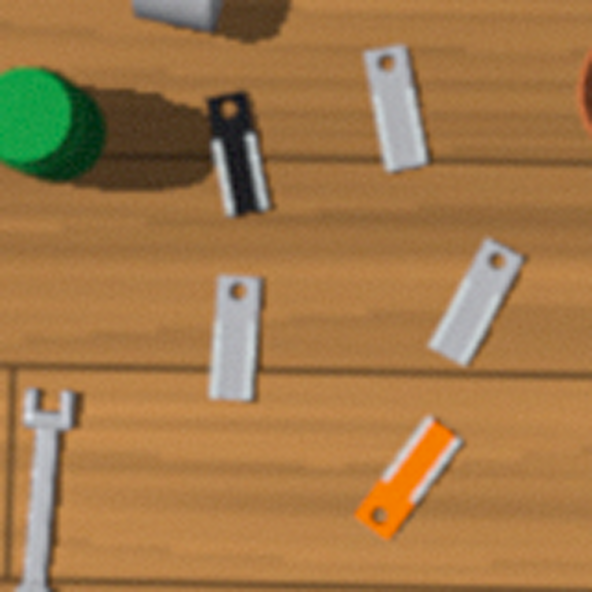

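The crop confirms it. The plain steel bars at (287,169), (308,221) and (243,231) are the ones meant; black and orange stay put. I'll pile on B (308,221) and fetch C (287,169) first.

>>> step_arm(offset=[[-4.47, -1.93, 0.5], [-4.47, -1.93, 0.5], [-4.47, -1.93, 0.5], [-4.47, -1.93, 0.5], [-4.47, -1.93, 0.5]], delta_rot=[[0, 0, 0], [0, 0, 0], [0, 0, 0], [0, 0, 0], [0, 0, 0]], gripper=[0.7, 0.7, 0.7, 0.7, 0.7], squeeze=40)

```text
time_s: 0.6
ee_pos: [383.3, 362.6, 182.0]
tcp_rot: [[-0.931, 0.364, -0.0], [0.364, 0.931, -0.0], [0.0, -0.0, -1.0]]
force: [0.8, 0.6, 0.8]
finger_gap: 60.0
grasp_force: 0.0
```

>>> step_arm(offset=[[-4.47, -1.93, 1.1], [-4.47, -1.93, 1.1], [-4.47, -1.93, 1.1], [-4.47, -1.93, 1.1], [-4.47, -1.93, 1.1]], delta_rot=[[0, 0, 0], [0, 0, 0], [0, 0, 0], [0, 0, 0], [0, 0, 0]], gripper=[0.7, 0.7, 0.7, 0.7, 0.7])

```text
time_s: 1.1
ee_pos: [556.4, 191.2, 126.7]
tcp_rot: [[-0.931, 0.364, -0.001], [0.364, 0.931, 0.0], [0.001, -0.0, -1.0]]
force: [0.0, 0.3, 0.0]
finger_gap: 59.8
grasp_force: 0.0
```

>>> step_arm(offset=[[-4.47, -1.93, 1.1], [-4.47, -1.93, 1.1], [0, 0, 0], [0, 0, 0], [0, 0, 0]], delta_rot=[[0, 0, 0], [0, 0, 0], [0, 0, -8.05], [0, 0, -8.05], [0, 0, -8.05]], gripper=[0.7, 0.7, 0.7, 0.7, 0.7])

```text
time_s: 1.6
ee_pos: [624.5, 123.7, 104.4]
tcp_rot: [[-0.999, -0.053, -0.002], [-0.053, 0.999, -0.0], [0.002, -0.0, -1.0]]
force: [0.0, -0.3, -0.2]
finger_gap: 59.7
grasp_force: 0.0
```

>>> step_arm(offset=[[0, 0, 0], [0, 0, 0], [0, 0, 0]], delta_rot=[[0, 0, -8.05], [0, 0, 0], [0, 0, 0]], gripper=[0.7, 0.7, 0.7])

```text
time_s: 1.9
ee_pos: [624.4, 124.5, 105.1]
tcp_rot: [[-0.983, -0.185, -0.001], [-0.185, 0.983, -0.0], [0.001, 0.0, -1.0]]
force: [0.3, 0.2, 0.5]
finger_gap: 59.9
grasp_force: 0.0
```

```bash
cat > look.py <<'E'
import sys; from h import *
z=float(sys.argv[1]); s=readout.read_state(); ci=viewer.camera_info("wrist"); w=viewer.capture("wrist")
cv2.imwrite("pics/"+sys.argv[2]+".png",w)
R=s["tcp_rot"]; p=s["ee_pos"]; print("t",s["time_s"],"p",p.round(1),"xang",np.degrees(np.arctan2(R[1,0],R[0,0])).round(2), "tilt",R[:,2].round(4))
for k in knives(w,ci,z,1500,60000,vmin=110):
    d=R.T@np.r_[k[0]-p[:2],0]; print(k,"in tool:",d.round(1))
E
python3 look.py 6 w1
```

```text
t 1.9 p [624.4 124.5 105.1] xang -169.32 tilt [-7.e-04 -0.e+00 -1.e+00]
(array([623.7, 123.7]), 95.7, 32.9, 11.6, array([658.32310217, 131.33917193]), array([282., 199.])) in tool: [ 0.8 -0.6  0. ]
(array([470.5, 244. ]), 40.8, 32.8, -3.3, array([478.76632547, 243.31691428]), array([491.,  27.])) in tool: [1.291e+02 1.460e+02 1.000e-01]
(array([498.2,  46.9]), 41.3, 33.3, -26.8, array([506.33824844,  43.2070766 ]), array([208.,  17.])) in tool: [ 1.384e+02 -5.280e+01  1.000e-01]
```

View pics/w1.png

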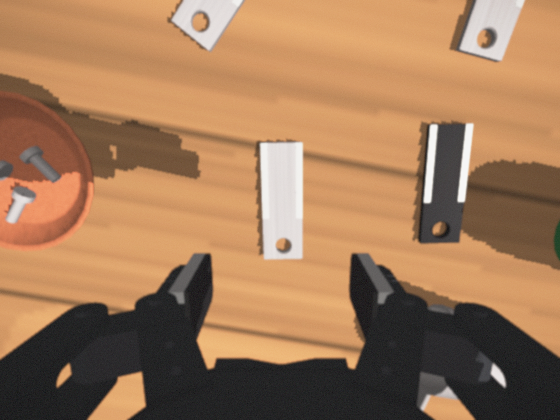

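The wrist view shows knife C at (282,199) between the fingers, the saucer at left and the black look-alike at (447,182) to the right. Fine-align and descend.

>>> step_arm(offset=[[0.08, -0.06, 3.5], [0, 0, 3.5], [0, 0, 2], [0, 0, 1], [0, 0, 0.4]], delta_rot=[[0, 0, -0.9], [0, 0, 0], [0, 0, 0], [0, 0, 0], [0, 0, 0]], gripper=[0.7, 0.6, 0.5, 0.5, 0.5])

```text
time_s: 2.45
ee_pos: [623.6, 123.7, 0.5]
tcp_rot: [[-0.979, -0.203, -0.001], [-0.203, 0.979, -0.0], [0.001, 0.0, -1.0]]
force: [0.7, -0.2, 1.1]
finger_gap: 42.8
grasp_force: 0.0
```

>>> step_arm(offset=[[0, 0, 0], [0, 0, 0], [0, 0, 0], [0, 0, 0], [0, 0, 0]], delta_rot=[[0, 0, 0], [0, 0, 0], [0, 0, 0], [0, 0, 0], [0, 0, 0]], gripper=[0.45, 0.3, 0.2, 0.2, 0.2])

```text
time_s: 2.95
ee_pos: [624.2, 123.8, 2.0]
tcp_rot: [[-0.979, -0.203, 0.001], [-0.203, 0.979, 0.0], [-0.001, 0.0, -1.0]]
force: [0.2, -0.6, -0.4]
finger_gap: 17.0
grasp_force: 0.0
```

The fingers closed above the knife because the pads swing back when open. I'll open, rise a little and check.

>>> step_arm(offset=[[0, 0, -1], [0, 0, -3], [0, 0, -3], [0, 0, 0]], delta_rot=[[0, 0, 0], [0, 0, 0], [0, 0, 0], [0, 0, 0]], gripper=[0.3, 0.5, 0.5, 0.5])

```text
time_s: 3.35
ee_pos: [627.3, 124.3, 76.9]
tcp_rot: [[-0.979, -0.203, 0.01], [-0.203, 0.979, 0.002], [-0.01, -0.0, -1.0]]
force: [1.0, 0.7, 0.1]
finger_gap: 42.8
grasp_force: 0.0
```

```bash
python3 look.py 6 w2
```

```text
t 3.35 p [627.3 124.3  76.9] xang -168.26 tilt [ 0.01    0.0019 -0.9999]
(array([623.5, 123.9]), 95.6, 33.0, 11.7, array([658.14331536, 131.13937781]), array([283., 202.])) in tool: [ 3.9  0.4 -0. ]
(array([475.1, 243.7]), 32.7, 30.8, -93.1, array([478.65883424, 243.19198199]), array([521.,  22.])) in tool: [124.8 147.8  -1.3]
```

View pics/w2.png

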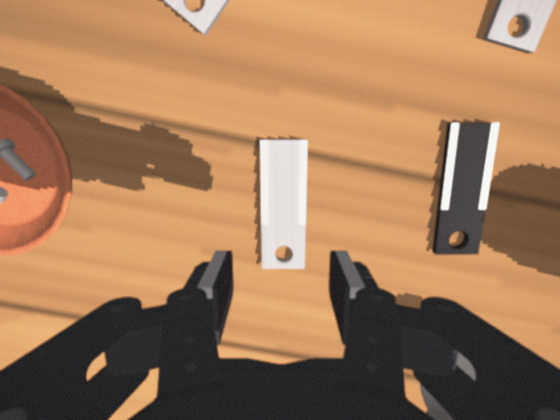

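The knife is unmoved at (284,204). Descend deeper with the tips at board level.

>>> step_arm(offset=[[0, 0, 3], [0, 0, 2.5], [0, 0, 1.3], [0, 0, 0.4], [0, 0, 0.2]], delta_rot=[[0, 0, 0], [0, 0, 0], [0, 0, 0], [0, 0, 0], [0, 0, 0]], gripper=[0.5, 0.5, 0.5, 0.5, 0.5])

```text
time_s: 3.9
ee_pos: [624.0, 123.7, -2.9]
tcp_rot: [[-0.979, -0.203, -0.0], [-0.203, 0.979, 0.0], [0.0, 0.0, -1.0]]
force: [0.4, 0.2, 1.4]
finger_gap: 42.3
grasp_force: 0.0
```

>>> step_arm(offset=[[0, 0, 0], [0, 0, 0], [0, 0, 0]], delta_rot=[[0, 0, 0], [0, 0, 0], [0, 0, 0]], gripper=[0.4, 0.35, 0.3])

```text
time_s: 4.2
ee_pos: [624.6, 123.9, -1.7]
tcp_rot: [[-0.979, -0.203, 0.002], [-0.203, 0.979, 0.0], [-0.002, 0.0, -1.0]]
force: [-0.5, 0.6, 0.5]
finger_gap: 25.6
grasp_force: 0.0
```

```bash
python3 look.py 6 w3
python3 - <<'E'
from h import *
s=readout.read_state();ci=viewer.camera_info("wrist");R=s["tcp_rot"]
for y in(-16,16):
  for z in (0,-10,-19): print(y,z,proj(ci,s["ee_pos"]+R@np.array([0,y,z])))
print(s["ee_pos"],s["finger_gap"])
E
```

```text
t 4.2 p [624.6 123.9  -1.7] xang -168.26 tilt [ 1.7e-03  4.0e-04 -1.0e+00]
(array([623.6, 124.5]), 95.9, 34.0, 11.7, array([658.32841399, 131.38200936]), array([284., 246.])) in tool: [ 0.8  0.8 -0. ]
(array([572.2, 231.9]), 61.7, 6.4, 12.2, None, array([528., 195.])) in tool: [ 29.3 116.4  -0. ]
-16 0 [252.32783845 249.30219793]
-16 -10 [250.72172224 256.80514588]
-16 -19 [249.11100039 264.32960901]
16 0 [313.70706059 249.33110205]
16 -10 [315.60340515 256.83468434]
16 -19 [317.50515979 264.35967356]
[624.42324272 123.81357985  -1.80062726] 25.44679320610249
```

View pics/w3.png

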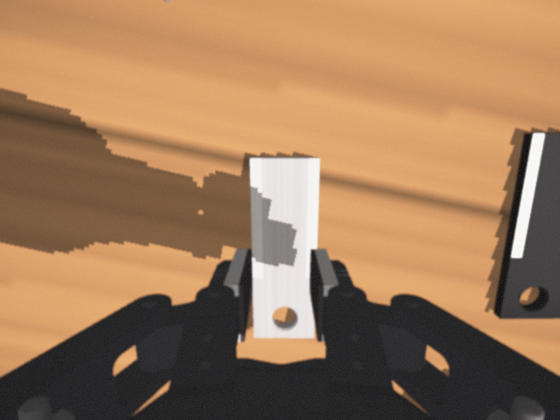

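Run:
```python
from h import *
s=readout.read_state();ci=viewer.camera_info("scene");a=viewer.capture("scene")
u,v=proj(ci,s["ee_pos"]);print(u,v)
x,y=int(u)-60,int(v)-60
c=cv2.resize(a[y:y+100,x:x+120],None,fx=6,fy=6,interpolation=cv2.INTER_CUBIC)
cv2.circle(c,(int((u-x)*6),int((v-y)*6)),4,(0,0,255),-1)
cv2.imwrite("pics/s1.png",c)
```

```text
302.01789658999985 275.44303174168664
```

View pics/s1.png

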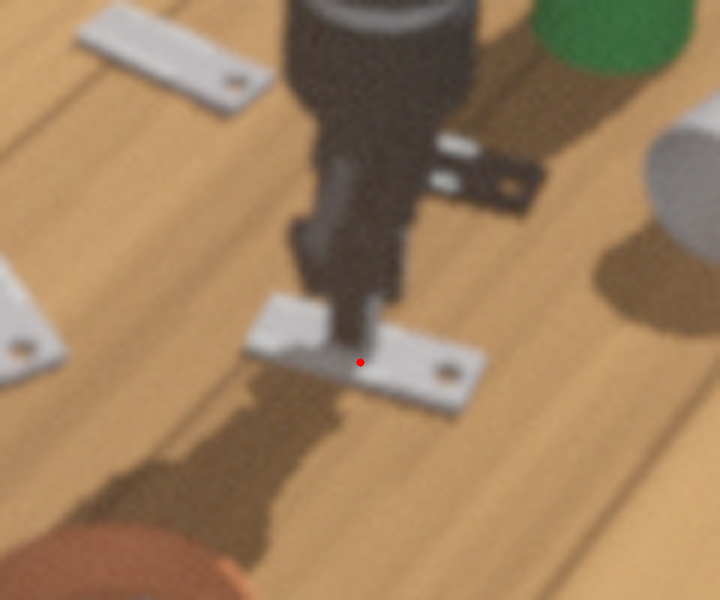

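Run:
```python
from h import *
s=readout.read_state();ci=viewer.camera_info("scene");R=s["tcp_rot"]
for z in (0,-5,-10,-15,-20,-25):
  for y in(-13,-19): 
    u,v=proj(ci,s["ee_pos"]+R@np.array([0,y,z])); print(y,z,((u-242)*6).round(),((v-215)*6).round())
```

```text
-13 0 349.0 383.0
-19 0 344.0 392.0
-13 -5 350.0 374.0
-19 -5 345.0 384.0
-13 -10 350.0 365.0
-19 -10 345.0 375.0
-13 -15 351.0 356.0
-19 -15 346.0 366.0
-13 -20 351.0 348.0
-19 -20 346.0 357.0
-13 -25 351.0 339.0
-19 -25 346.0 348.0
```

The crop shows the near fingertip at about (355,350), roughly 20 mm above the reported TCP. So the tips are still above the knife. I'll open and lower carefully, watching the force.

>>> step_arm(offset=[[0, 0, 0], [0, 0, 0], [0, 0, 0.5], [0, 0, 0.5], [0, 0, 0]], delta_rot=[[0, 0, 0], [0, 0, 0], [0, 0, 0], [0, 0, 0], [0, 0, 0]], gripper=[0.52, 0.52, 0.52, 0.52, 0.52])

```text
time_s: 4.8
ee_pos: [623.1, 123.6, -13.8]
tcp_rot: [[-0.979, -0.204, -0.002], [-0.204, 0.979, -0.0], [0.002, 0.0, -1.0]]
force: [-1.4, 0.1, 0.7]
finger_gap: 44.7
grasp_force: 0.0
```

>>> step_arm(offset=[[0, 0, 0.2], [0, 0, 0.2], [0, 0, 0]], delta_rot=[[0, 0, 0], [0, 0, 0], [0, 0, 0]], gripper=[0.52, 0.52, 0.52])

```text
time_s: 5.1
ee_pos: [623.8, 123.7, -16.9]
tcp_rot: [[-0.979, -0.203, -0.001], [-0.203, 0.979, -0.0], [0.001, 0.0, -1.0]]
force: [0.0, 0.0, -0.2]
finger_gap: 44.4
grasp_force: 0.0
```

Still free air. I'll close now to test for contact.

>>> step_arm(offset=[[0, 0, 0.2], [0, 0, 0], [0, 0, 0], [0, 0, 0]], delta_rot=[[0, 0, 0], [0, 0, 0], [0, 0, 0], [0, 0, 0]], gripper=[0.45, 0.38, 0.35, 0.32])

```text
time_s: 5.5
ee_pos: [624.3, 124.0, -18.1]
tcp_rot: [[-0.979, -0.203, 0.001], [-0.203, 0.979, 0.0], [-0.001, 0.0, -1.0]]
force: [-0.5, 2.3, 3.2]
finger_gap: 27.2
grasp_force: 1.6
```

Light contact with the knife top. Open, go 7–8 mm lower and close.

>>> step_arm(offset=[[0, 0, -0.3], [0, 0, 0], [0, 0, 0.4], [0, 0, 0.4], [0, 0, 0.2]], delta_rot=[[0, 0, 0], [0, 0, 0], [0, 0, 0], [0, 0, 0], [0, 0, 0]], gripper=[0.52, 0.52, 0.52, 0.52, 0.52])

```text
time_s: 6.0
ee_pos: [623.5, 123.5, -26.0]
tcp_rot: [[-0.979, -0.203, -0.001], [-0.203, 0.979, -0.0], [0.001, 0.0, -1.0]]
force: [-4.9, -1.2, 13.1]
finger_gap: 44.8
grasp_force: 6.6
```

>>> step_arm(offset=[[0, 0, 0], [0, 0, 0], [0, 0, 0], [0, 0, 0], [0, 0, 0]], delta_rot=[[0, 0, 0], [0, 0, 0], [0, 0, 0], [0, 0, 0], [0, 0, 0]], gripper=[0.45, 0.4, 0.35, 0.3, 0.3])

```text
time_s: 6.5
ee_pos: [624.7, 123.9, -24.2]
tcp_rot: [[-0.979, -0.203, 0.002], [-0.203, 0.979, 0.001], [-0.002, 0.0, -1.0]]
force: [-0.2, 0.0, 8.0]
finger_gap: 30.4
grasp_force: 39.8
```

Gripped (gap 30 mm, 40 N); the fingertips actually lie about 24 mm behind the reported TCP. I'll lift, then stand 80 mm beside B in B's direction so one picture shows both knives.

>>> step_arm(offset=[[0, 0, -1], [0, 0, -3], [0, 0, -3], [3.26, -2.78, 0], [3.26, -2.78, 0]], delta_rot=[[0, 0, 0], [0, 0, 0], [0, 0, 0], [0, 0, 0], [0, 0, 0]], gripper=[0.3, 0.3, 0.3, 0.3, 0.3], squeeze=60)

```text
time_s: 7.0
ee_pos: [571.7, 55.9, 45.3]
tcp_rot: [[-0.979, -0.206, 0.002], [-0.206, 0.979, 0.0], [-0.002, -0.0, -1.0]]
force: [-0.0, -0.8, -1.5]
finger_gap: 29.5
grasp_force: 59.6
```

>>> step_arm(offset=[[3.26, -2.78, 0], [0, 0, 0], [0, 0, 0], [0, 0, 0], [0, 0, 0]], delta_rot=[[0, 0, 0], [0, 0, 7.84], [0, 0, 7.84], [0, 0, 7.84], [0, 0, 7.84]], gripper=[0.3, 0.3, 0.3, 0.3, 0.3])

```text
time_s: 7.5
ee_pos: [544.8, 22.0, 44.3]
tcp_rot: [[-0.94, 0.341, -0.001], [0.341, 0.94, 0.0], [0.001, -0.0, -1.0]]
force: [-0.1, 0.3, -1.7]
finger_gap: 29.7
grasp_force: 59.6
```

>>> step_arm(offset=[[0, 0, 0], [0, 0, 0], [0, 0, 0], [0, 0, 0]], delta_rot=[[0, 0, 7.84], [0, 0, 0], [0, 0, 0], [0, 0, 0]], gripper=[0.3, 0.3, 0.3, 0.3])

```text
time_s: 7.9
ee_pos: [545.1, 22.2, 44.3]
tcp_rot: [[-0.888, 0.459, -0.0], [0.459, 0.888, 0.0], [0.0, -0.0, -1.0]]
force: [-0.1, 0.7, -1.0]
finger_gap: 29.9
grasp_force: 59.6
```

```bash
python3 look.py 6 w4
python3 - <<'E'
from h import *
w=cv2.imread("pics/w4.png");ci=viewer.camera_info("wrist");s=readout.read_state();R=s["tcp_rot"]
z=s["ee_pos"][2]+30
for k in knives(w,ci,z,1500,60000,vmin=110):print(z.round(1),k,(R.T@np.r_[k[0]-s["ee_pos"][:2],0]).round(1))
E
```

```text
t 7.9 p [545.1  22.2  44.3] xang 152.65 tilt [-3.e-04  1.e-04 -1.e+00]
(array([393.2, -70.2]), 51.0, 12.6, -39.2, array([409.28889781, -87.85611865]), array([ 8., 64.])) in tool: [  92.5 -151.8    0. ]
(array([537.6,  33.7]), 228.3, 80.9, -36.2, array([620.06528697, -19.17711185]), array([280., 197.])) in tool: [11.9  6.8  0. ]
74.3 (array([424.2, -30.1]), 34.1, 8.4, -39.2, array([434.90129885, -41.88896372]), array([ 8., 64.])) [  83.3 -102.     0. ]
74.3 (array([520.7,  39.3]), 152.5, 54.1, -36.2, array([575.76413337,   3.93865956]), array([280., 197.])) [29.5  4.   0. ]
```

View pics/w4.png

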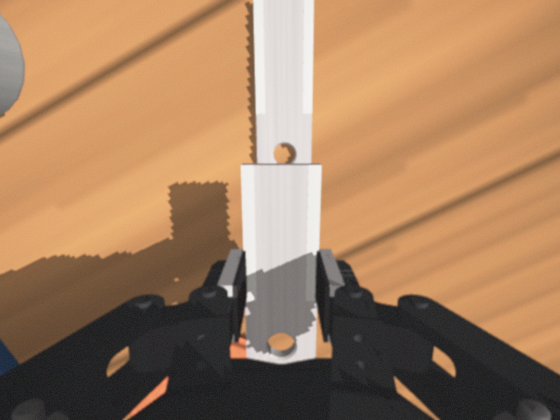

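Run:
```python
from h import *
w=cv2.imread("pics/w4.png");ci=viewer.camera_info("wrist");s=readout.read_state();R=s["tcp_rot"];p=s["ee_pos"]
T=lambda uv,z:(R.T@(ray(ci,uv,z)-p))[:2].round(2)
g=cv2.cvtColor(w,cv2.COLOR_BGR2GRAY).astype(float); hsv=cv2.cvtColor(w,cv2.COLOR_BGR2HSV)
st=((hsv[...,1]<45)&(hsv[...,2]>110))
for r in (20,60,100,130,175,190,205): c=np.where(st[r,200:360])[0]+200; print(r,c.min(),c.max(),T((c.min()-.5,r),6),T((c.max()+.5,r),6))
hm=(~st).astype(np.uint8)
n,l,stt,ce=cv2.connectedComponentsWithStats(hm[120:370,262:305].copy())
for i in range(1,n):
  if stt[i,4]>40: print(stt[i],ce[i]+[262,120])
col=g[150:180,275:290].mean(1); print(np.round(col[8:20]))
for z in (70,72,74,76): print(z,T((241.5,165),z),T((321,165),z),T((282,345),z))
```

```text
20 253 312 [116.33 -16.83] [116.36  15.62]
60 254 312 [ 96.28 -16.68] [96.31 16.12]
100 255 311 [ 75.08 -16.53] [75.1  16.07]
130 256 310 [ 58.36 -16.26] [58.38 15.89]
175 241 320 [ 31.85 -25.8 ] [31.88 22.55]
190 242 320 [ 22.61 -25.47] [22.64 22.83]
205 242 319 [ 13.16 -25.74] [13.18 22.5 ]
[ 11  24  22  20 357] [283.52941176 153.41176471]
[  4 212  29  23 478] [280.99372385 342.40167364]
[  0 241  43   9 310] [283.59677419 365.81290323]
[161. 162. 161. 157. 151. 140. 152. 193. 218. 222. 222. 222.]
70 [ 46.37 -17.79] [46.39 15.07] [-39.69  -0.91]
72 [ 46.63 -17.57] [46.65 14.83] [-38.21  -0.92]
74 [ 46.89 -17.34] [46.91 14.59] [-36.74  -0.93]
76 [ 47.16 -17.12] [47.18 14.35] [-35.26  -0.94]
```

The wrist view shows the held knife with its end edge at row 164 and hole at (281,342). B's hole is at (284,153), exactly ahead. Shift +80.3 mm in x and +0.8 in y, then lower.

>>> step_arm(offset=[[4.0, 0.04, 0], [4.03, 0.04, 0], [0, 0, 0], [0, 0, 2.5], [0, 0, 2.5]], delta_rot=[[0, 0, 0], [0, 0, 0], [0, 0, 0], [0, 0, 0], [0, 0, 0]], gripper=[0.3, 0.3, 0.3, 0.3, 0.3])

```text
time_s: 8.45
ee_pos: [475.8, 60.2, -5.1]
tcp_rot: [[-0.888, 0.46, 0.004], [0.46, 0.888, 0.0], [-0.003, 0.002, -1.0]]
force: [0.2, 0.5, -0.8]
finger_gap: 29.7
grasp_force: 59.7
```

>>> step_arm(offset=[[0, 0, 0.6], [0, 0, 0.2], [0, 0, 0.1], [0, 0, 0.1], [0, 0, 0]], delta_rot=[[0, 0, 0], [0, 0, 0], [0, 0, 0], [0, 0, 0], [0, 0, 0]], gripper=[0.3, 0.3, 0.3, 0.3, 0.3])

```text
time_s: 8.95
ee_pos: [474.9, 59.9, -14.9]
tcp_rot: [[-0.887, 0.461, 0.002], [0.461, 0.887, 0.0], [-0.001, 0.001, -1.0]]
force: [-0.3, 0.2, -1.3]
finger_gap: 29.6
grasp_force: 59.6
```

>>> step_arm(offset=[[0, 0, 0.1], [0, 0, 0.1], [0, 0, 0.05], [0, 0, 0]], delta_rot=[[0, 0, 0], [0, 0, 0], [0, 0, 0], [0, 0, 0]], gripper=[0.3, 0.3, 0.3, 0.3])

```text
time_s: 9.35
ee_pos: [474.3, 59.9, -18.1]
tcp_rot: [[-0.887, 0.461, 0.0], [0.461, 0.887, 0.0], [-0.0, 0.0, -1.0]]
force: [-0.0, 0.4, -0.9]
finger_gap: 29.6
grasp_force: 59.8
```

```bash
python3 -c "
from station import readout as r; s=r.read_state(); print(s['ee_pos'],s['force'],s['tcp_rot'][:,2])"
```

```text
[474.31437445  59.92941282 -18.08311017] [-0.00607613  0.37979513 -0.86376869] [ 6.85343209e-05  1.06983618e-04 -9.99999992e-01]
```

>>> step_arm(offset=[[0, 0, 0.05], [0, 0, 0.05], [0, 0, 0]], delta_rot=[[0, 0, 0], [0, 0, 0], [0, 0, 0]], gripper=[0.3, 0.3, 0.3])

```text
time_s: 9.65
ee_pos: [474.4, 59.9, -18.2]
tcp_rot: [[-0.887, 0.461, 0.0], [0.461, 0.887, 0.0], [-0.0, 0.0, -1.0]]
force: [-1.4, -0.1, 8.7]
finger_gap: 29.7
grasp_force: 61.6
```

>>> step_arm(offset=[[0, 0, 0.05], [0, 0, 0.05], [0, 0, 0]], delta_rot=[[0, 0, 0], [0, 0, 0], [0, 0, 0]], gripper=[0.3, 0.3, 0.3])

```text
time_s: 9.95
ee_pos: [474.4, 60.0, -18.2]
tcp_rot: [[-0.887, 0.461, 0.001], [0.461, 0.887, 0.0], [-0.001, 0.001, -1.0]]
force: [-4.9, -0.3, 19.3]
finger_gap: 29.7
grasp_force: 63.1
```

Contact. Release, lower 5 mm so the tips straddle both knives, squeeze them square, then open and rise to look.

>>> step_arm(offset=[[0, 0, -0.1], [0, 0, 0], [0, 0, 0], [0, 0, 0], [0, 0, 0.3]], delta_rot=[[0, 0, 0], [0, 0, 0], [0, 0, 0], [0, 0, 0], [0, 0, 0]], gripper=[0.3, 0.38, 0.44, 0.44, 0.44], squeeze=30)

```text
time_s: 10.45
ee_pos: [474.6, 60.0, -22.2]
tcp_rot: [[-0.887, 0.461, 0.001], [0.461, 0.887, 0.0], [-0.0, 0.0, -1.0]]
force: [0.3, 0.3, -0.9]
finger_gap: 37.6
grasp_force: 0.0
```

>>> step_arm(offset=[[0, 0, 0.25], [0, 0, 0], [0, 0, 0], [0, 0, 0], [0, 0, 0]], delta_rot=[[0, 0, 0], [0, 0, 0], [0, 0, 0], [0, 0, 0], [0, 0, 0]], gripper=[0.44, 0.4, 0.36, 0.3, 0.3])

```text
time_s: 10.95
ee_pos: [474.7, 60.0, -24.4]
tcp_rot: [[-0.887, 0.461, 0.001], [0.461, 0.887, 0.0], [-0.001, 0.001, -1.0]]
force: [-0.2, 0.2, 5.4]
finger_gap: 31.5
grasp_force: 30.6
```

>>> step_arm(offset=[[0, 0, 0], [0, 0, 0], [0, 0, -1], [-3.5, 0, -3], [-3.5, 0, -3]], delta_rot=[[0, 0, 0], [0, 0, 0], [0, 0, 0], [0, 0, 0], [0, 0, 0]], gripper=[0.4, 0.44, 0.5, 0.6, 0.6])

```text
time_s: 11.45
ee_pos: [535.8, 27.5, 46.3]
tcp_rot: [[-0.888, 0.46, -0.002], [0.46, 0.888, 0.0], [0.002, -0.001, -1.0]]
force: [0.7, 0.5, -0.3]
finger_gap: 51.3
grasp_force: 0.0
```

>>> step_arm(offset=[[0, 0, -2], [0, 0, 0], [0, 0, 0]], delta_rot=[[0, 0, 0], [0, 0, 0], [0, 0, 0]], gripper=[0.6, 0.6, 0.6])

```text
time_s: 11.75
ee_pos: [535.8, 27.6, 65.5]
tcp_rot: [[-0.887, 0.461, -0.0], [0.461, 0.887, 0.0], [0.0, -0.0, -1.0]]
force: [-1.2, 0.7, 0.1]
finger_gap: 51.2
grasp_force: 0.0
```

```bash
python3 look.py 12 w5
```

```text
t 11.75 p [535.8  27.6  65.5] xang 152.54 tilt [-3.e-04  1.e-04 -1.e+00]
(array([474. ,  58.3]), 95.0, 32.7, -27.4, array([505.26374155,  42.57523261]), array([281., 106.])) in tool: [69.  -1.3  0. ]
(array([387.7, -72. ]), 60.4, 29.4, -39.3, array([409.45839399, -87.49508939]), array([18., 82.])) in tool: [  85.5 -156.7    0. ]
```

View pics/w5.png

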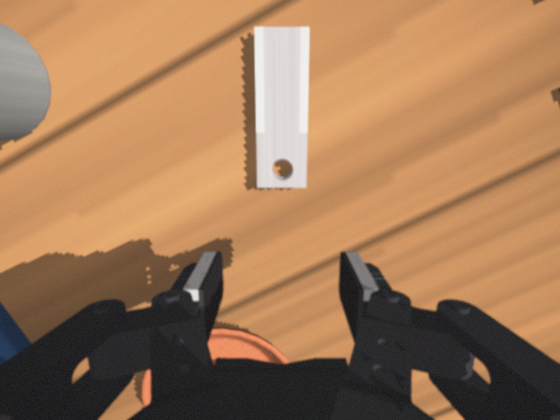

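The pile of two reads 95.0 × 32.7 mm at (281,106) with the board visible through the hole at (283,169), so it is square. The wrist camera has a lateral bias of about -1.3 mm. Now knife A.

>>> step_arm(offset=[[3.65, 3.02, 0], [3.65, 3.02, 0], [3.65, 3.02, 0], [3.65, 3.02, 0], [3.65, 3.02, 0]], delta_rot=[[0, 0, 0], [0, 0, 0], [0, 0, 0], [0, 0, 0], [0, 0, 0]], gripper=[0.52, 0.52, 0.52, 0.52, 0.52])

```text
time_s: 12.3
ee_pos: [441.6, 246.8, 64.2]
tcp_rot: [[-0.887, 0.461, -0.003], [0.461, 0.887, -0.001], [0.002, -0.003, -1.0]]
force: [0.8, 0.1, 0.5]
finger_gap: 44.2
grasp_force: 0.0
```

>>> step_arm(offset=[[0, 0, 0], [0, 0, 0], [0, 0, 0], [0, 0, 0], [0, 0, 0]], delta_rot=[[0, 0, -8.17], [0, 0, -8.17], [0, 0, -8.17], [0, 0, 0], [0, 0, 0]], gripper=[0.52, 0.52, 0.52, 0.52, 0.52])

```text
time_s: 12.8
ee_pos: [443.1, 245.5, 64.6]
tcp_rot: [[-0.999, 0.054, -0.002], [0.054, 0.999, -0.001], [0.002, -0.001, -1.0]]
force: [-0.0, -0.4, -0.5]
finger_gap: 44.6
grasp_force: 0.0
```

```bash
python3 look.py 6 w6
```

```text
t 12.8 p [443.1 245.5  64.6] xang 176.91 tilt [-2.e-03 -9.e-04 -1.e+00]
(array([478.5,  55. ]), 97.9, 38.1, 153.0, array([457.92053053,  57.06080322]), array([ 25., 270.])) in tool: [-4.560e+01 -1.883e+02  1.000e-01]
(array([442.7, 245.2]), 94.6, 32.7, -3.1, array([478.14196082, 243.61240509]), array([283., 213.])) in tool: [ 0.4 -0.3  0. ]
(array([358.8, 391.2]), 81.8, 37.4, 176.4, None, array([510.,  80.])) in tool: [ 92. 141.   0.]
```

>>> step_arm(offset=[[0.05, 0.1, 3], [0, 0, 3], [0, 0, 2], [0, 0, 0.5], [0, 0, 0.25]], delta_rot=[[0, 0, 0], [0, 0, 0], [0, 0, 0], [0, 0, 0], [0, 0, 0]], gripper=[0.52, 0.52, 0.52, 0.52, 0.52])

```text
time_s: 13.35
ee_pos: [443.5, 246.6, -22.5]
tcp_rot: [[-0.999, 0.053, -0.001], [0.053, 0.999, -0.0], [0.001, -0.0, -1.0]]
force: [0.1, 0.6, 0.1]
finger_gap: 44.4
grasp_force: 0.0
```

>>> step_arm(offset=[[0, 0, 0], [0, 0, 0], [0, 0, 0], [0, 0, 0], [0, 0, 0]], delta_rot=[[0, 0, 0], [0, 0, 0], [0, 0, 0], [0, 0, 0], [0, 0, 0]], gripper=[0.45, 0.4, 0.35, 0.3, 0.3], squeeze=60)

```text
time_s: 13.85
ee_pos: [444.4, 247.1, -20.7]
tcp_rot: [[-0.999, 0.052, 0.002], [0.052, 0.999, 0.001], [-0.002, 0.001, -1.0]]
force: [-0.6, -0.8, 7.0]
finger_gap: 28.9
grasp_force: 58.7
```

>>> step_arm(offset=[[0, 0, -1], [0, 0, -3], [0, 0, -3], [0, 0, 0]], delta_rot=[[0, 0, 0], [0, 0, 0], [0, 0, 0], [0, 0, 0]], gripper=[0.3, 0.3, 0.3, 0.3])

```text
time_s: 14.25
ee_pos: [446.4, 248.3, 52.1]
tcp_rot: [[-0.999, 0.052, 0.008], [0.052, 0.999, 0.004], [-0.008, 0.005, -1.0]]
force: [0.5, 0.9, -0.9]
finger_gap: 28.6
grasp_force: 59.5
```

>>> step_arm(offset=[[-2.26, -4.36, 0], [-2.26, -4.36, 0], [-2.26, -4.36, 0], [-2.26, -4.36, 0], [-2.26, -4.36, 0]], delta_rot=[[0, 0, 0], [0, 0, 0], [0, 0, 0], [0, 0, 0], [0, 0, 0]], gripper=[0.3, 0.3, 0.3, 0.3, 0.3])

```text
time_s: 14.75
ee_pos: [545.2, 21.4, 47.5]
tcp_rot: [[-0.999, 0.052, -0.001], [0.052, 0.999, 0.0], [0.001, 0.0, -1.0]]
force: [1.5, 0.3, -1.1]
finger_gap: 28.6
grasp_force: 59.6
```

>>> step_arm(offset=[[0, 0, 0], [0, 0, 0], [0, 0, 0], [0, 0, 0], [0, 0, 0]], delta_rot=[[0, 0, 8.13], [0, 0, 8.13], [0, 0, 8.13], [0, 0, 0], [0, 0, 0]], gripper=[0.3, 0.3, 0.3, 0.3, 0.3])

```text
time_s: 15.25
ee_pos: [544.8, 23.3, 47.5]
tcp_rot: [[-0.89, 0.457, -0.001], [0.457, 0.89, 0.0], [0.001, -0.0, -1.0]]
force: [0.7, 0.7, -1.4]
finger_gap: 28.4
grasp_force: 59.6
```

```bash
cat > held.py <<'E'
from h import *
ci=viewer.camera_info("wrist");s=readout.read_state();w=viewer.capture("wrist");cv2.imwrite("pics/w7.png",w);R=s["tcp_rot"];p=s["ee_pos"]
print(p.round(1),np.degrees(np.arctan2(R[1,0],R[0,0])).round(2),R[:,2].round(4))
T=lambda uv,z:(R.T@(ray(ci,uv,z)-p))[:2].round(2)
g=cv2.cvtColor(w,cv2.COLOR_BGR2GRAY).astype(float); hsv=cv2.cvtColor(w,cv2.COLOR_BGR2HSV)
st=((hsv[...,1]<45)&(hsv[...,2]>110))
for r in range(10,230,15):
  c=np.where(st[r,200:360])[0]+200
  if len(c): print(r,c.min(),c.max(),T((c.min()-.5,r),12),T((c.max()+.5,r),12))
n,l,stt,ce=cv2.connectedComponentsWithStats((~st).astype(np.uint8)[100:370,262:305].copy())
for i in range(1,n):
  if 40<stt[i,4]<900: q=ce[i]+[262,100]; print(stt[i],q.round(1),T(q,12),T(q,p[2]+29.6),T(q,p[2]+27))
col=g[140:190,270:295].mean(1); print(np.round(col))
for z in (p[2]+25,p[2]+27,p[2]+29,p[2]+31): print(z.round(1),[T((u,v),z) for u,v in((241.5,165),(321,165))])
E
python3 held.py
```

```text
[544.8  23.3  47.5] 152.83 [-9.e-04  1.e-04 -1.e+00]
10 252 312 [120.42 -17.06] [120.45  15.27]
25 252 312 [113.23 -17.21] [113.25  15.45]
40 252 311 [105.88 -17.37] [105.91  15.09]
55 252 311 [ 98.39 -17.53] [98.41 15.27]
70 252 311 [ 90.73 -17.69] [90.76 15.45]
85 253 310 [ 82.92 -17.3 ] [82.94 15.08]
100 253 310 [ 74.94 -17.46] [74.96 15.26]
115 253 309 [ 66.78 -17.63] [66.8  14.88]
130 254 309 [ 58.45 -17.22] [58.47 15.06]
145 254 308 [ 49.92 -17.39] [49.95 14.67]
160 243 318 [ 41.21 -24.04] [41.24 20.76]
175 242 320 [ 32.3  -24.89] [32.33 22.21]
190 243 319 [ 23.19 -24.55] [23.21 21.88]
205 243 318 [ 13.86 -24.81] [13.89 21.55]
220 244 318 [  4.32 -24.46] [ 4.34 21.83]
[  9  46  21  14 236] [281.2 153.5] [45.   -1.22] [51.45 -1.4 ] [51.19 -1.39]
[  5 225  28  23 480] [280.6 335.7] [-77.6   -1.54] [-31.84  -1.61] [-33.67  -1.61]
[  0 260  43  10 403] [283.1 364.8] [-100.8     0.26] [-47.6   -0.39] [-49.73  -0.36]
[224. 225. 225. 224. 221. 209. 190. 171. 155. 145. 136. 131. 129. 128.
 132. 137. 139. 137. 134. 132. 153. 195. 219. 223. 222. 222. 222. 222.
 222. 222. 222. 222. 222. 222. 222. 222. 222. 222. 222. 222. 222. 222.
 222. 221. 222. 221. 221. 221. 221. 222.]
72.5 [array([ 46.26, -17.88]), array([46.28, 15.14])]
74.5 [array([ 46.53, -17.65]), array([46.55, 14.91])]
76.5 [array([ 46.79, -17.43]), array([46.81, 14.67])]
78.5 [array([ 47.06, -17.2 ]), array([47.08, 14.43])]
```

Held knife A's end edge is at row 160.5 and its hole at (281,336), so its middle sits at +1.3 mm in tool x. The pile middle is at +79.1. Shift +77.8 in x and +0.4 in y, turn 0.3°, then lower.

>>> step_arm(offset=[[3.9, 0.02, 0], [3.88, 0.02, 0], [0, 0, 0], [0, 0, 2.5], [0, 0, 2]], delta_rot=[[0, 0, 0], [0, 0, 0.3], [0, 0, 0], [0, 0, 0], [0, 0, 0]], gripper=[0.3, 0.3, 0.3, 0.3, 0.3])

```text
time_s: 15.8
ee_pos: [477.1, 59.7, 2.9]
tcp_rot: [[-0.887, 0.461, 0.002], [0.461, 0.887, 0.0], [-0.002, 0.001, -1.0]]
force: [0.1, 0.4, -1.3]
finger_gap: 28.5
grasp_force: 59.6
```

>>> step_arm(offset=[[0, 0, 0.5], [0, 0, 0.3], [0, 0, 0.1], [0, 0, 0.0], [0, 0, 0]], delta_rot=[[0, 0, 0], [0, 0, 0], [0, 0, 0], [0, 0, 0], [0, 0, 0]], gripper=[0.3, 0.3, 0.3, 0.3, 0.3])

```text
time_s: 16.3
ee_pos: [477.0, 59.4, -5.5]
tcp_rot: [[-0.886, 0.464, 0.001], [0.464, 0.886, 0.0], [-0.001, 0.001, -1.0]]
force: [0.5, -0.3, -0.7]
finger_gap: 28.6
grasp_force: 59.7
```

>>> step_arm(offset=[[0, 0, 0.05], [0, 0, 0.05], [0, 0, 0]], delta_rot=[[0, 0, 0], [0, 0, 0], [0, 0, 0]], gripper=[0.3, 0.3, 0.3])

```text
time_s: 16.6
ee_pos: [476.4, 59.4, -7.0]
tcp_rot: [[-0.886, 0.464, 0.0], [0.464, 0.886, 0.0], [-0.0, 0.0, -1.0]]
force: [0.2, -0.2, -1.8]
finger_gap: 28.8
grasp_force: 59.7
```

>>> step_arm(offset=[[0, 0, 0.1], [0, 0, 0.05], [0, 0, 0.0]], delta_rot=[[0, 0, 0], [0, 0, 0], [0, 0, 0]], gripper=[0.3, 0.3, 0.3])

```text
time_s: 16.9
ee_pos: [476.3, 59.3, -8.6]
tcp_rot: [[-0.886, 0.464, -0.0], [0.464, 0.886, 0.0], [0.0, 0.0, -1.0]]
force: [-0.0, 0.5, 0.1]
finger_gap: 28.6
grasp_force: 59.9
```

>>> step_arm(offset=[[0, 0, 0.05], [0, 0, 0.05], [0, 0, 0]], delta_rot=[[0, 0, 0], [0, 0, 0], [0, 0, 0]], gripper=[0.3, 0.3, 0.3])

```text
time_s: 17.2
ee_pos: [476.4, 59.4, -8.7]
tcp_rot: [[-0.886, 0.464, 0.0], [0.464, 0.886, 0.0], [-0.0, 0.0, -1.0]]
force: [-2.9, -0.1, 10.0]
finger_gap: 28.5
grasp_force: 61.6
```

Contact. Nudge 0.5 mm in x, release, straddle the whole pile, squeeze it square, open, then rise and look.

>>> step_arm(offset=[[0, 0, -0.15], [0.06, 0, 0], [0, 0, 0], [0, 0, 0.05], [0, 0, 0]], delta_rot=[[0, 0, 0], [0, 0, 0], [0, 0, 0], [0, 0, 0], [0, 0, 0]], gripper=[0.3, 0.3, 0.3, 0.3, 0.36], squeeze=30)

```text
time_s: 17.7
ee_pos: [475.8, 59.6, -8.7]
tcp_rot: [[-0.886, 0.464, -0.0], [0.464, 0.886, 0.0], [0.0, -0.0, -1.0]]
force: [-0.4, 0.0, -1.9]
finger_gap: 30.9
grasp_force: 20.8
```

>>> step_arm(offset=[[0, 0, 0], [0, 0, 0], [0, 0, 0.7], [0, 0, 0.7], [0, 0, 0]], delta_rot=[[0, 0, 0], [0, 0, 0], [0, 0, 0], [0, 0, 0], [0, 0, 0]], gripper=[0.42, 0.46, 0.46, 0.46, 0.46])

```text
time_s: 18.2
ee_pos: [474.9, 59.6, -23.8]
tcp_rot: [[-0.886, 0.464, -0.002], [0.464, 0.886, -0.0], [0.002, -0.001, -1.0]]
force: [-0.6, -0.1, 0.9]
finger_gap: 39.2
grasp_force: 0.0
```

>>> step_arm(offset=[[0, 0, 0], [0, 0, 0], [0, 0, 0], [0, 0, 0], [0, 0, 0]], delta_rot=[[0, 0, 0], [0, 0, 0], [0, 0, 0], [0, 0, 0], [0, 0, 0]], gripper=[0.42, 0.38, 0.34, 0.3, 0.3])

```text
time_s: 18.7
ee_pos: [475.7, 59.5, -22.5]
tcp_rot: [[-0.886, 0.464, -0.0], [0.464, 0.886, -0.0], [-0.0, -0.0, -1.0]]
force: [-0.7, -0.8, 0.4]
finger_gap: 31.4
grasp_force: 31.2
```

>>> step_arm(offset=[[0, 0, 0], [0, 0, 0], [0, 0, -1.5], [-3.5, 0, -3], [-3.5, 0, -3]], delta_rot=[[0, 0, 0], [0, 0, 0], [0, 0, 0], [0, 0, 0], [0, 0, 0]], gripper=[0.4, 0.46, 0.5, 0.6, 0.6])

```text
time_s: 19.2
ee_pos: [537.6, 27.2, 53.1]
tcp_rot: [[-0.886, 0.463, -0.002], [0.463, 0.886, 0.0], [0.002, -0.0, -1.0]]
force: [1.5, -0.3, -0.2]
finger_gap: 50.8
grasp_force: 0.0
```

>>> step_arm(offset=[[0, 0, -2], [0, 0, 0], [0, 0, 0], [0, 0, 0]], delta_rot=[[0, 0, 0], [0, 0, 0], [0, 0, 0], [0, 0, 0]], gripper=[0.6, 0.6, 0.6, 0.6])

```text
time_s: 19.6
ee_pos: [536.2, 27.4, 71.1]
tcp_rot: [[-0.886, 0.464, -0.003], [0.464, 0.886, 0.0], [0.003, -0.001, -1.0]]
force: [-0.5, -0.7, -0.1]
finger_gap: 51.1
grasp_force: 0.0
```

```bash
python3 look.py 18 w8
python3 - <<'E'
from h import *
a=cv2.imread("pics/w8.png");hsv=cv2.cvtColor(a,cv2.COLOR_BGR2HSV)
st=((hsv[...,1]<45)&(hsv[...,2]>110)).astype(np.uint8)
c=cv2.resize(a[10:200,215:355],None,fx=4,fy=4,interpolation=cv2.INTER_CUBIC)[:600]
t=viewer.capture("top");cv2.imwrite("pics/top8.png",t)
t=cv2.resize(t[190:250,275:345],(560,480),interpolation=cv2.INTER_CUBIC)
c=cv2.resize(c,(400,543))
out=np.zeros((543,800,3),np.uint8);out[:,:400]=c;out[:343,400:]=cv2.resize(t,(400,343));cv2.imwrite("pics/m8.png",out)
for k in knives(cv2.imread("pics/top8.png"),viewer.camera_info("top"),18,150,800): 
  if abs(k[0][0]-474)<40 and abs(k[0][1]-59)<40:print(k)
E
```

```text
t 19.6 p [536.2  27.4  71.1] xang 152.38 tilt [-3.1e-03  1.0e-04 -1.0e+00]
(array([474.1,  58.4]), 95.4, 32.7, -27.7, array([505.58597176,  42.88054426]), array([281., 106.])) in tool: [69.4 -1.3  0.2]
(array([388.8, -70.4]), 60.0, 32.9, -39.4, array([412.57418868, -82.68928763]), array([21., 83.])) in tool: [  85.3 -155.     0.4]
(array([488.9,  41.6]), 218.5, 35.9, 2.7, array([507.18006269,  43.99617276]), array([311., 216.]))
(array([472.4,  73.3]), 299.4, 37.1, -4.8, array([483.19482411,  69.62895677]), array([303., 222.]))
```

The pile of three reads 95.4 × 32.7 mm at (281,106) with its middle unmoved, so it is square and released. Now to above the knob.

>>> step_arm(offset=[[0, 0, -4.25], [0, 0, -4.25], [0, 0, -4.25], [0, 0, -4.25], [-1.96, -3.93, 0]], delta_rot=[[0, 0, 0], [0, 0, 0], [0, 0, 0], [0, 0, 0], [0, 0, 0]], gripper=[0.6, 0.7, 0.8, 0.8, 0.8])

```text
time_s: 20.2
ee_pos: [540.3, -13.6, 248.0]
tcp_rot: [[-0.889, 0.458, 0.012], [0.458, 0.889, 0.002], [-0.01, 0.007, -1.0]]
force: [0.4, -1.4, -0.8]
finger_gap: 68.3
grasp_force: 0.0
```

>>> step_arm(offset=[[-1.96, -3.93, 0], [-1.96, -3.93, 0], [-1.96, -3.93, 0], [-1.96, -3.93, 0], [-1.96, -3.93, 0]], delta_rot=[[0, 0, 0], [0, 0, 0], [0, 0, 0], [0, 0, 0], [0, 0, 0]], gripper=[0.8, 0.8, 0.8, 0.8, 0.8])

```text
time_s: 20.7
ee_pos: [532.0, -237.6, 241.4]
tcp_rot: [[-0.886, 0.464, -0.001], [0.464, 0.886, 0.001], [0.002, 0.0, -1.0]]
force: [0.5, 0.0, -0.7]
finger_gap: 68.2
grasp_force: 0.0
```

>>> step_arm(offset=[[0, 0, 0], [0, 0, 0], [0, 0, 0], [0, 0, 0], [0, 0, 0]], delta_rot=[[0, 0, 8.5], [0, 0, 8.5], [0, 0, 8.5], [0, 0, 8.5], [0, 0, 8.5]], gripper=[0.85, 0.85, 0.85, 0.85, 0.85])

```text
time_s: 21.2
ee_pos: [532.2, -235.9, 241.1]
tcp_rot: [[-0.334, 0.943, -0.002], [0.943, 0.334, 0.001], [0.002, -0.002, -1.0]]
force: [0.2, -0.7, -0.2]
finger_gap: 72.5
grasp_force: 0.0
```

>>> step_arm(offset=[[0, 0, 0], [0, 0, 0], [0, 0, 0], [0, 0, 0]], delta_rot=[[0, 0, 8.5], [0, 0, 0], [0, 0, 0], [0, 0, 0]], gripper=[0.85, 0.85, 0.85, 0.85])

```text
time_s: 21.6
ee_pos: [532.5, -236.1, 242.0]
tcp_rot: [[-0.199, 0.98, -0.001], [0.98, 0.199, 0.0], [0.001, -0.001, -1.0]]
force: [0.6, 0.1, 0.4]
finger_gap: 72.6
grasp_force: 0.0
```

Run:
```python
from h import *
s=readout.read_state();ci=viewer.camera_info("wrist");w=viewer.capture("wrist");cv2.imwrite("pics/w9.png",w);R=s["tcp_rot"];p=s["ee_pos"]
print(s["time_s"],p.round(1),np.degrees(np.arctan2(R[1,0],R[0,0])).round(1),R[:,2].round(4),s["qpos"].round(2),s["finger_gap"])
print("pred",proj(ci,[531,-236,211]),proj(ci,[531,-236,175]))
g=cv2.cvtColor(w,cv2.COLOR_BGR2GRAY)
m=(g<70).astype(np.uint8)
cs,_=cv2.findContours(m,cv2.RETR_EXTERNAL,cv2.CHAIN_APPROX_NONE)
for c in cs:
  if cv2.contourArea(c)>600:
    (x,y),r=cv2.minEnclosingCircle(c);print("dark",cv2.contourArea(c),(round(x),round(y)),round(r),cv2.boundingRect(c))
t=cv2.imread("pics/top8.png");ct=viewer.camera_info("top");g=cv2.cvtColor(t,cv2.COLOR_BGR2GRAY)
m=np.zeros_like(g);m[180:225,410:455]=(g[180:225,410:455]<75);cs,_=cv2.findContours(m,cv2.RETR_EXTERNAL,cv2.CHAIN_APPROX_NONE)
for c in cs:
  if cv2.contourArea(c)>60:
    (x,y),r=cv2.minEnclosingCircle(c);print("top",cv2.contourArea(c),(x,y),r,ray(ct,(x,y),205),ray(ct,cv2.boundingRect(c)[:2],205))
```

```text
21.6 [ 532.5 -236.1  242. ] 101.5 [-7.e-04  4.e-04 -1.e+00] [-0.44  0.31  1.49  0.    1.34 -0.64] 72.62050844142645
pred [279.73513688 226.52051907] [279.84966664 211.05740071]
dark 50673.5 (280, 378) 282 (0, 257, 560, 163)
dark 4345.0 (281, 229) 40 (244, 190, 74, 80)
top 172.0 (423.0, 217.5) 14.534542083740234 [ 483.46341995 -215.52556628  205.        ] [ 498.88096064 -183.88648442  205.        ]
top 90.0 (445.8333435058594, 215.5) 10.437737464904785 [ 489.21820564 -270.98019566  205.        ] [ 504.74972469 -247.13492523  205.        ]
top 303.5 (431.90789794921875, 197.01315307617188) 11.092209815979004 [ 533.99480174 -237.21771804  205.        ] [ 553.30972383 -210.64379671  205.        ]
```

The knob is at (281,229) in the wrist view, about -1.5 mm in x and +1.5 mm in y from the tool. Descend and grip.

>>> step_arm(offset=[[-0.15, 0.15, 3], [0, 0, 3], [0, 0, 1.5], [0, 0, 0.8], [0, 0, 0]], delta_rot=[[0, 0, 0], [0, 0, 0], [0, 0, 0], [0, 0, 0], [0, 0, 0]], gripper=[0.85, 0.85, 0.85, 0.85, 0.85], squeeze=60)

```text
time_s: 22.15
ee_pos: [534.0, -237.3, 158.5]
tcp_rot: [[-0.198, 0.98, -0.002], [0.98, 0.198, 0.001], [0.001, -0.002, -1.0]]
force: [0.7, -0.4, -0.1]
finger_gap: 72.9
grasp_force: 0.0
```

>>> step_arm(offset=[[0, 0, 0], [0, 0, 0], [0, 0, 0], [0, 0, 0], [0, 0, 0]], delta_rot=[[0, 0, 0], [0, 0, 0], [0, 0, 0], [0, 0, 0], [0, 0, 0]], gripper=[0.7, 0.6, 0.5, 0.45, 0.45])

```text
time_s: 22.65
ee_pos: [533.9, -238.0, 161.2]
tcp_rot: [[-0.197, 0.98, 0.0], [0.98, 0.197, -0.001], [-0.001, 0.0, -1.0]]
force: [-3.0, -0.9, 5.1]
finger_gap: 44.2
grasp_force: 60.6
```

```bash
cat > st.py <<'E'
from station import readout as r; import numpy as np
s=r.read_state(); R=s['tcp_rot']; print(s['time_s'],s['ee_pos'].round(1),np.degrees(np.arctan2(R[1,0],R[0,0])).round(2),R[:,2].round(3),'F',s['force'].round(1),'M',s['wrist_torque'].round(3),s['finger_gap'],s['grasp_force'],'q6',s['qpos'][5])
E
python3 st.py
```

```text
22.65 [ 533.9 -238.   161.2] 101.37 [ 0.    -0.001 -1.   ] F [-3.  -0.9  5.1] M [-0.053  0.711 -0.038] 44.15501364202237 60.64950976520777 q6 -0.6362195464456195
```

Gripped (60 N). Try counter-clockwise (from above) by 15° in small steps.

>>> step_arm(offset=[[0, 0, 0], [0, 0, 0], [0, 0, 0], [0, 0, 0], [0, 0, 0]], delta_rot=[[0, 0, -3], [0, 0, -3], [0, 0, -3], [0, 0, -3], [0, 0, 0]], gripper=[0.45, 0.45, 0.45, 0.45, 0.45])

```text
time_s: 23.15
ee_pos: [532.6, -237.9, 161.2]
tcp_rot: [[-0.394, 0.919, -0.002], [0.919, 0.394, -0.0], [0.0, -0.002, -1.0]]
force: [-7.3, 0.3, 7.4]
finger_gap: 44.1
grasp_force: 61.7
```

```bash
python3 st.py
```

```text
23.15 [ 532.6 -237.9  161.2] 113.21 [-0.002 -0.    -1.   ] F [-7.3  0.3  7.4] M [-0.15   1.145 -0.96 ] 44.13692149056683 61.74835491925478 q6 -0.8436593022911445
```

A resisting moment of about 1 Nm has built up, so it looks stopped. Go back and try the other way.

>>> step_arm(offset=[[0, 0, 0], [0, 0, 0], [0, 0, 0], [0, 0, 0], [0, 0, 0]], delta_rot=[[0, 0, 4], [0, 0, 4], [0, 0, 4], [0, 0, 4], [0, 0, 0]], gripper=[0.45, 0.45, 0.45, 0.45, 0.45])

```text
time_s: 23.65
ee_pos: [534.3, -238.2, 161.3]
tcp_rot: [[-0.128, 0.992, 0.001], [0.992, 0.128, -0.002], [-0.002, 0.001, -1.0]]
force: [-2.4, -1.6, 5.6]
finger_gap: 44.2
grasp_force: 60.7
```

```bash
python3 st.py
```

```text
23.65 [ 534.3 -238.2  161.3] 97.34 [ 0.001 -0.002 -1.   ] F [-2.4 -1.6  5.6] M [-0.18   0.571 -0.016] 44.15978280044994 60.65762177109718 q6 -0.5658597917621097
```

>>> step_arm(offset=[[0, 0, 0], [0, 0, 0], [0, 0, 0], [0, 0, 0], [0, 0, 0]], delta_rot=[[0, 0, 4], [0, 0, 4], [0, 0, 4], [0, 0, 4], [0, 0, 0]], gripper=[0.45, 0.45, 0.45, 0.45, 0.45])

```text
time_s: 24.15
ee_pos: [534.9, -238.4, 161.3]
tcp_rot: [[0.15, 0.989, 0.002], [0.989, -0.15, -0.002], [-0.002, 0.003, -1.0]]
force: [-1.9, -2.2, 5.5]
finger_gap: 44.1
grasp_force: 60.6
```

```bash
python3 st.py
```

```text
24.15 [ 534.9 -238.4  161.3] 81.34 [ 0.002 -0.002 -1.   ] F [-1.9 -2.2  5.5] M [-0.293  0.384  0.042] 44.09487259933901 60.56498810648918 q6 -0.28670179897040815
```

Clockwise it runs freely (Mz about 0), so the thread is left-handed. Turn on to about 55–58°.

>>> step_arm(offset=[[0, 0, 0], [0, 0, 0], [0, 0, 0], [0, 0, 0], [0, 0, 0]], delta_rot=[[0, 0, 7], [0, 0, 7], [0, 0, 7], [0, 0, 7], [0, 0, 6]], gripper=[0.45, 0.45, 0.45, 0.45, 0.45])

```text
time_s: 24.65
ee_pos: [534.9, -238.5, 161.4]
tcp_rot: [[0.68, 0.733, 0.003], [0.733, -0.68, -0.003], [-0.0, 0.004, -1.0]]
force: [-2.3, -2.1, 5.2]
finger_gap: 44.3
grasp_force: 60.5
```

>>> step_arm(offset=[[0, 0, 0], [0, 0, 0], [0, 0, -0.3], [0, 0, -0.3], [0, 0, 0]], delta_rot=[[0, 0, 0], [0, 0, 0], [0, 0, 0], [0, 0, 0], [0, 0, 0]], gripper=[0.45, 0.45, 0.45, 0.45, 0.45])

```text
time_s: 25.15
ee_pos: [534.7, -237.8, 165.8]
tcp_rot: [[0.677, 0.736, 0.001], [0.736, -0.677, -0.001], [0.0, 0.001, -1.0]]
force: [0.6, -2.2, 0.2]
finger_gap: 43.6
grasp_force: 61.5
```

```bash
python3 st.py
```

```text
25.15 [ 534.7 -237.8  165.8] 47.38 [ 0.001 -0.001 -1.   ] F [ 0.6 -2.2  0.2] M [-0.325  0.012 -0.017] 43.5769754634717 61.48322079330683 q6 0.3060123590575763
```

Lifting freely. Continue up to 100 mm above the seat.

>>> step_arm(offset=[[0, 0, -0.5], [0, 0, -0.5], [0, 0, -0.8], [0, 0, -0.8], [0, 0, -0.8]], delta_rot=[[0, 0, 0], [0, 0, 0], [0, 0, 0], [0, 0, 0], [0, 0, 0]], gripper=[0.45, 0.45, 0.45, 0.45, 0.45])

```text
time_s: 25.65
ee_pos: [534.3, -237.0, 200.4]
tcp_rot: [[0.677, 0.736, 0.0], [0.736, -0.677, 0.001], [0.001, -0.0, -1.0]]
force: [0.3, -0.4, -1.3]
finger_gap: 44.2
grasp_force: 61.8
```

>>> step_arm(offset=[[0, 0, -1.5], [0, 0, -1.5], [0, 0, -1.5], [0, 0, -1], [0, 0, -0.5]], delta_rot=[[0, 0, 0], [0, 0, 0], [0, 0, 0], [0, 0, 0], [0, 0, 0]], gripper=[0.45, 0.45, 0.45, 0.45, 0.45])

```text
time_s: 26.15
ee_pos: [534.7, -237.4, 260.9]
tcp_rot: [[0.677, 0.736, 0.002], [0.736, -0.677, -0.0], [0.001, 0.002, -1.0]]
force: [-0.0, 0.8, -0.4]
finger_gap: 44.0
grasp_force: 61.8
```

>>> step_arm(offset=[[0, 0, 0], [0, 0, 0], [0, 0, 0], [0, 0, 0], [0, 0, 0]], delta_rot=[[0, 0, 0], [0, 0, 0], [0, 0, 0], [0, 0, 0], [0, 0, 0]], gripper=[0.45, 0.45, 0.45, 0.45, 0.45])

```text
time_s: 26.65
ee_pos: [534.2, -237.4, 259.0]
tcp_rot: [[0.677, 0.736, -0.001], [0.736, -0.677, 0.0], [-0.0, -0.001, -1.0]]
force: [0.3, 0.2, -1.3]
finger_gap: 44.1
grasp_force: 61.8
```

```bash
python3 st.py
python3 - <<'E'
from h import *
a=viewer.capture("scene")
k=cv2.resize(a[200:350,80:270],(540,426),interpolation=cv2.INTER_CUBIC)
b=cv2.resize(a[240:290,210:265],(260,236),interpolation=cv2.INTER_CUBIC)
o=np.zeros((426,800,3),np.uint8);o[:,:540]=k;o[:236,540:]=b;cv2.imwrite("pics/end.png",o)
E
```

```text
26.65 [ 534.2 -237.4  259. ] 47.36 [-0.001  0.    -1.   ] F [ 0.3  0.2 -1.3] M [-0.014 -0.053 -0.031] 44.05371338974164 61.83976113796234 q6 0.30630131586281767
```

View pics/end.png

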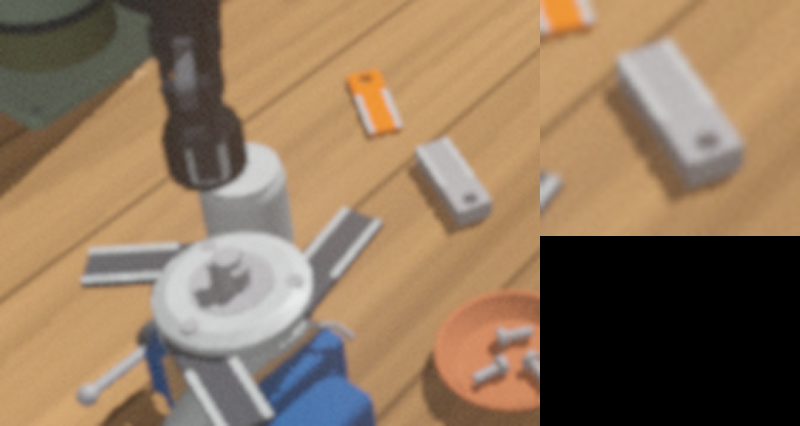

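The picture shows the knob in the gripper at (205,150), the bare bolt at (225,280) and the pile square at (455,180). The lift is about 98 mm. Handing in.

```bash
python3 -c "
from station import order; print(order.close_job())"
```

```text
the job is handed in; nothing more can be done
None
```

The job is handed in at about 27 s: the three steel knives are piled square and released, and the knob (left-handed thread, it gave clockwise) is unscrewed and held about 98 mm above its seat, with no other thing on the board touched.

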